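# Fish a dropped clamp ring out from behind a power supply guard

## Task

A brass clamp ring has dropped behind the fixed wire guard of the power supply, where the fingers must not touch it. Open the green toolbox until its lid rests back on its stop, take out the hooked rod and use it to draw the ring out round the yellow shield until the ring lies flat, wholly on the blue pad in front of the guard. Then put the hooked rod back inside the toolbox, leaving the lid open, and do not disturb the jar, the screwdriver or the meter on the bench.

Things in the scene. Friction and masses are not known exactly. Their poses are not given: they have to be found in the camera images.
- toolbox: Low green toolbox fixed to the bench, 180 mm (x) by 280 mm (y), rim 55 mm high, walls and floor 5 mm thick, black latches on its front (-x) side. Origin: centre of its underside. The inner floor is 5 mm above the origin. The hooked rod lies inside, standing on the floor of the box, roughly along y.
- lid (a joint): Toolbox lid hinge, rad: 0 shut, 1.9 open on its stop. The hinge line runs along the box's y axis at its far (+x) upper edge; the lid, 0.2 kg, lifts from the front, falls shut when let go below about 1.5 rad and falls open onto its stop beyond that.
- lid_handle (a point): Middle of the black bar handle on the lid: bar 100 mm long along the box's y, 11 mm thick, its axis 35 mm above the lid's top face, 30 mm from the lid's front edge, a leg at each end. Turns with the lid. With the lid shut it is 150 mm in -x and 41 mm above point lid_hinge (box axes).
- lid_hinge (a point): Point on the hinge line of the lid, at mid-width: in the box's axes 90 mm in +x of the box's origin and 55.5 mm up.
- hook_grip (a point): Centre of the hooked rod's red block handle: 80 mm long (x), 24 wide (y), 30 high (z), underside flat, 15 mm below. 0.12 kg. x points to the tip. A straight 7 mm steel shaft runs on from the handle in x, its axis 7 mm above this point, to 130 mm from this point, and there bends straight down (-z). It stands by itself on underside and tip.
- hook_tip (a point): Lowest point of the hooked rod's bent-down tip (7 mm thick, round end), level with the handle's underside: 130 mm in x and 15 mm in -z from hook_grip. Between this point and the shaft's lower side there are 18 mm.
- guard: Power supply bay fixed to the bench under a fixed guard. Origin: on the bench, middle of its open mouth; x points into the bay, y left, z up. Inside 250 mm wide (y -125 to 125), 210 mm deep, 4 mm side walls, roofed by 3 mm wires about 21 mm apart, underside 50 mm above the bench, top 55. Electronics fill it from x = 125 mm on; before that its floor is bare and level with the bench.
- shield (a point): Centre of the yellow shield, a fixed plate 70 mm wide (y -35 to 35), 50 mm high, 3 mm thick, that closes the middle of the guard's mouth up to the roof. The mouth is open on either side of it, 90 mm wide each. Axes as the guard's.
- pad (a point): Centre of the blue pad, flush with the bench in front of the guard's mouth: 115 mm (x) by 260 mm (y), its near edge to the mouth 10 mm from it. Axes as the guard's; this point is 67.5 mm in -x of the guard's origin.
- ring_center (a point): Centre (half-way up) of the dropped brass clamp ring: outer diameter 54 mm, hole 30 mm, 6 mm thick, about 50 g. It lies flat on the floor of the bay, its centre 66 to 90 mm behind the mouth and at most 50 mm left or right of its middle.
- jar_center (a point): Amber jar with a black cap, 40 mm across, 75 mm high, standing on the bench to the left of the pad; this point is at its centre, half-way up. To be left alone.
- driver: Screwdriver with a red handle, 160 mm long, lying to the right of the pad; to be left alone. Its x axis runs along it to its blade.
- meter_center (a point): Black hand-held meter, 120 x 65 x 28 mm, lying on the bench to the left of the toolbox; this point is its centre. To be left alone.

How it is judged (in metres and radians):
On the way, in this order (a step that is already met when the one before it is completed fails the run):
1. the lid rests open on its stop (value of joint lid above 1.8 rad), for 0.2 s.
2. the hooked rod touches the ring while the ring is still behind the guard (contact force between hook and ring above 0.05 N and x of ring_center in the frame of guard above 0.03 m).
3. the ring lies on the pad in front of the guard (x of ring_center in the frame of guard between -0.105 and -0.03 m and y of ring_center in the frame of guard between -0.112 and 0.112 m and height (world z) of ring_center below 0.012 m), for 0.1 s.
At the end, for the whole second after the job is handed in: Lid open on its stop (over 1.8 rad); ring flat and at rest on the blue pad, its centre 30 to 105 mm in front of the mouth and within 112 mm of its middle line; hooked rod at rest inside the toolbox, hook_grip and hook_tip within its walls and under 50 mm above its underside (all of step 3 and value of joint lid above 1.8 rad and angle between ring_center's own z axis and vertical below 0.15 rad and x of hook_grip in the frame of toolbox between -0.085 and 0.085 m and y of hook_grip in the frame of toolbox between -0.135 and 0.135 m and z of hook_grip in the frame of toolbox between 0 and 0.05 m and x of hook_tip in the frame of toolbox between -0.09 and 0.09 m and y of hook_tip in the frame of toolbox between -0.14 and 0.14 m and z of hook_tip in the frame of toolbox between -0.005 and 0.05 m and linear speed of each of ring, hook below 0.02 m/s); the robot touches nothing.
It fails at once if the fingers touch the ring while any of it is behind the guard (contact force between the fingers and ring above 0.5 N and x of ring_center in the frame of guard above -0.027 m).
It fails at once if the jar is moved by over 30 mm (distance of jar_center from where it was at the start of the episode above 0.03 m).
It fails at once if the screwdriver is moved by over 30 mm (distance of driver from where it was at the start of the episode above 0.03 m).
It fails at once if the meter is moved by over 30 mm (distance of meter_center from where it was at the start of the episode above 0.03 m).
It also fails if it takes over 64 s, if anything falls off the work surface, if the arm or the gripper's body presses on something with over 40 N, if the wrist force passes 120 N, or if a joint passes its speed limit or range.

## Robot

A 6-joint arm with a two-finger parallel gripper is mounted at the origin on the work surface. World frame = base frame: x ahead of the robot, y to its left, z up, the work surface at z = 0. Lengths are in mm, angles in rad, forces in N, time in s.
With the tool pointing down it reaches from about 200 to 875 mm from the base axis. Payload 3.4 kg.
Tool frame: the origin (TCP) lies between the finger pads; the fingertips stand 22 mm ahead of it and the grasp point (between the pads) lies 3 mm ahead of it (env.tips_ahead is the distance from the TCP to the fingertips, in mm); x points along the fingers, z is the direction in which the jaws open and shut, and the axes are right-handed (so a half turn about x gives the same grasp; the last joint's range is limited). The gripper opens to 94 mm and grips with 3 to 60 N. Pads are 16 mm wide; open, the fingers measure 119 mm over their backs; the gripper's body (75 mm by 177 mm) begins 78 mm behind the grasp point.
Start: joints at [-1.384, 0.276, 1.505, -0, 1.361, -0.121], TCP at [174.203, -548.011, 227.493] pointing down, gripper open.
Joint ranges: [-2.89, 2.89], [-0.75, 2.08], [0.22, 2.7], [-1.18, 4.32], [0.11, 2.71], [-2.7, 2.7]. Speed limits (rad/s): [2.57, 2.57, 3.14, 3.14, 3.14, 3.14].

## Interface

Orientations are given as a unit quaternion [w, x, y, z].
In Python, from cell import readout, vision, job, env gives the robot as it stands. The module is installed in compiled form; this text tells all that it offers.
- The arm moves only by the tool step_arm, never from a script. Its argument "increments" is a list of rows, each a list of 5 numbers: the shift along the tool's x, y, z in mm, then the turn about the tool's x in degrees, then the closure, from -1 (fully open) to 1 (shut). In form: [[tx, ty, tz, yaw, jaw], ...]. A call has exactly 8 rows; each row shifts and turns the commanded pose from where the row before left it, along the tool's axes as they then stand; what a row does not reach is not made up. A row lasts 1/12 s, in which the tool goes at most 41.7 mm and 7.16 degrees, less where a joint would pass 70% of its speed; a pose out of reach is approached as far as the arm can. A call with a gripper value outside its range is refused whole. The fingers move at their own pace and stop on an object; "newtons" is the grip in N (left out, the last holds). Time passes only in rows, so rows that do not move let the fingers close, or fill a call up. It gives the time, the measured TCP pose, the force and the opening at its end, in the units of the state.
- readout.state(): the state, without advancing time (a new reading comes with each control period).
- vision.capture(name): name is "scene" or "top"; returns a dict with "pixels" (420x560x3 uint8, red, green, blue), "fx", "fy", "cx", "cy" (pixels), "k1" (the pictures are not rectified: a ray, as slopes to the right and down, at radius r is drawn at 1 + k1 r^2 times it, then the intrinsics apply), "T" (4x4, takes a point from camera to world coordinates). Camera axes: x right, y down, z forward; pixel columns grow to the right and rows downward; lengths in mm; the calibration is good to about 2 mm. A picture is of the moment at which its call begins. There is no depth.
- job.close_job(): hands the job in, once; it reports no verdict.
The state is a dict: "clock": time; "joint_positions": joint angles; "qvel": joint speeds; "effort": joint torques, N m; "eef_pos": TCP position; "tcp_rot": TCP orientation; "contact_force": force on the tool from outside, world axes, zero at the start; "moment": the same for the moment, N m; "finger_gap": opening from 0.0 (shut) to 1.0 (fully open).
Only numpy, scipy, OpenCV 4.12 (cv2) and the standard library are available. Lean on these libraries where they do the work, as an engineer would, in place of code of your own. Each camera call takes 0.05 s, during which the arm holds its last target. There are 200 camera calls.

## Working session

There is one attempt and no reset: what is moved stays moved. The work goes in short steps, Python scripts to look and compute and a tool call to move; the robot and the scene stay as the last step left them, time stands still between calls to the robot, and variables do not carry over. Pictures are saved under pics/ and viewed, about 8 in all and at most 12, crops included, and the job is handed in when it is done.

Besides the shell and the picture viewer there is one more tool, called after "Call:" in YAML: its name, and indented under it one key for each argument. step_arm: Moves the arm, as the interface text tells. Its arguments: {"type":"object","properties":{"increments":{"type":"array","items":{"type":"array","items":{"type":"number"}}},"newtons":{"type":"number"}},"required":["increments"]}

```bash
mkdir -p pics; cat > h.py <<'E'
import numpy as np, cv2
from cell import readout, vision, job, env
def cap(n,f=None):
    c=vision.capture(n)
    if f: cv2.imwrite(f,c["pixels"][:,:,::-1])
    return c
def ray(c,u,v):
    K=np.array([[c["fx"],0,c["cx"]],[0,c["fy"],c["cy"]],[0,0,1.]])
    p=cv2.undistortPoints(np.array([[[u,v]]],float),K,np.array([c["k1"],0,0,0.]))[0,0]
    T=np.array(c["T"]); return T[:3,3],T[:3,:3]@np.array([p[0],p[1],1])
def onz(c,u,v,z):
    o,d=ray(c,u,v); return o+d*(z-o[2])/d[2]
def proj(c,P):
    T=np.array(c["T"]); q=T[:3,:3].T@(np.array(P,float)-T[:3,3]); x,y=q[0]/q[2],q[1]/q[2]; s=1+c["k1"]*(x*x+y*y)
    return np.array([c["cx"]+c["fx"]*x*s,c["cy"]+c["fy"]*y*s])
def blobs(c,lo,hi,amin=30):
    h=cv2.cvtColor(c["pixels"],cv2.COLOR_RGB2HSV); m=cv2.inRange(h,np.array(lo),np.array(hi))
    cs,_=cv2.findContours(m,cv2.RETR_EXTERNAL,cv2.CHAIN_APPROX_NONE)
    return [k for k in cs if cv2.contourArea(k)>amin]
E
python3 - <<'E'
from h import *
for n in("scene","top"):
    c=cap(n,f"pics/{n}0.png"); print(n,c["fx"],c["cx"],c["cy"],c["k1"],np.round(c["T"],3).tolist())
s=readout.state(); print(s["eef_pos"],s["tcp_rot"],s["clock"],env.tips_ahead)
E
```

```text
scene 457.40364844133137 279.2981290122977 212.20083542635862 0.021897373944341193 [[0.541, 0.562, -0.625, 1311.432], [0.841, -0.346, 0.417, -516.932], [0.018, -0.751, -0.66, 901.212], [0.0, 0.0, 0.0, 1.0]]
top 509.6572828356147 283.450873429747 207.82661769744493 -0.1581864713173495 [[0.016, -0.989, 0.15, 292.001], [-1.0, -0.016, -0.0, 35.782], [0.003, -0.15, -0.989, 1592.091], [0.0, 0.0, 0.0, 1.0]]
[ 174.11510097 -547.49034075  226.70573294] [ 0.57031909  0.41783048  0.57117141 -0.41703363] 0.1 22.0
```

View pics/scene0.png

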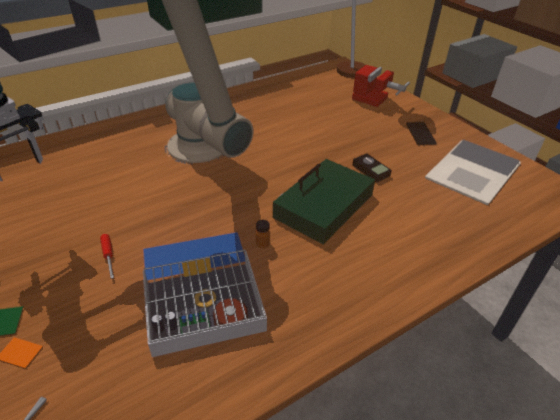

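View pics/top0.png

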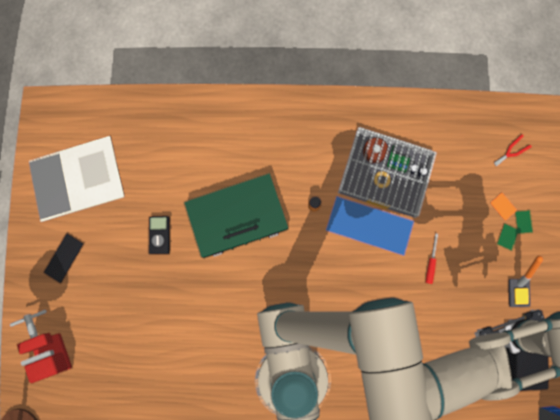

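Both views show the whole scene. In the top view the toolbox is at about (237,213) with its handle at (241,230), the pad at (370,226), the ring at (382,179), the jar at (315,202), the driver at (432,260) and the meter at (159,235).

```bash
python3 - <<'E'
from h import *
c=cap("top"); s=cap("scene")
k=max(blobs(c,(100,120,40),(125,255,255)),key=cv2.contourArea)
r=cv2.minAreaRect(k); P=np.array([onz(c,*q,0) for q in cv2.boxPoints(r)]); print("pad",P.round(1).tolist(),P.mean(0).round(1),[round(float(np.linalg.norm(P[i]-P[i-1])),1) for i in range(4)])
pts=np.array([onz(c,*q,0)[:2] for q in k[:,0,:]],np.float32); r=cv2.minAreaRect(pts); print("pad rect world",r, cv2.boxPoints(r).round(1).tolist())
for z in (55,60):
  k=max(blobs(c,(65,80,15),(92,255,140)),key=cv2.contourArea)
  pts=np.array([onz(c,*q,z)[:2] for q in k[:,0,:]],np.float32); r=cv2.minAreaRect(pts); print("lid",z,r,cv2.boxPoints(r).round(1).tolist())
for n,cc,b in (("top",c,(365,165,400,197)),("scene",s,(190,285,222,315))):
  h=cv2.cvtColor(cc["pixels"],cv2.COLOR_RGB2HSV); m=cv2.inRange(h,np.array((15,80,70)),np.array((35,255,255)))
  z=np.zeros_like(m); z[b[1]:b[3],b[0]:b[2]]=m[b[1]:b[3],b[0]:b[2]]
  ys,xs=np.nonzero(z); print(n,"ring",len(xs),xs.min(),xs.max(),ys.min(),ys.max()); u,v=(xs.min()+xs.max())/2,(ys.min()+ys.max())/2; print(onz(cc,u,v,3).round(1))
  hh=cv2.convexHull(np.stack([xs,ys],1)); print(cv2.minEnclosingCircle(hh), cv2.fitEllipse(hh))
for u,v,z in((315,202,75),(159,235,28),(432,260,15),(435,234,5),(430,283,10)): print((u,v),onz(c,u,v,z).round(1))
A=cv2.resize(c["pixels"][115:260,320:450],None,fx=4,fy=4,interpolation=2)[:,:,::-1]
B=cv2.resize(c["pixels"][160:265,178:298],None,fx=4,fy=4,interpolation=2)[:,:,::-1]
B=cv2.convertScaleAbs(B,alpha=2.2); 
O=np.zeros((580,1000,3),np.uint8); O[:A.shape[0],:520]=A; O[:B.shape[0],520:]=B; cv2.imwrite("pics/crop1.png",cv2.resize(O,(800,464)))
E
```

```text
pad [[468.3, -101.3, 0.0], [572.0, -134.7, 0.0], [495.7, -378.8, 0.0], [392.5, -342.9, 0.0]] [ 482.1 -239.4    0. ] [253.1, 109.0, 255.7, 109.2]
pad rect world ((482.295166015625, -238.79534912109375), (252.76808166503906, 108.96640014648438), 72.57757568359375) [[392.5, -343.1000061035156], [496.3999938964844, -375.70001220703125], [572.0999755859375, -134.5], [468.20001220703125, -101.9000015258789]]
lid 55 ((499.4515075683594, 180.19857788085938), (178.72166442871094, 272.7650451660156), 19.641197204589844) [[369.3999938964844, 278.6000061035156], [461.1000061035156, 21.700000762939453], [629.5, 81.80000305175781], [537.7999877929688, 338.70001220703125]]
lid 60 ((498.7767333984375, 179.72879028320312), (178.14028930664062, 271.87774658203125), 19.641199111938477) [[369.20001220703125, 277.79998779296875], [460.6000061035156, 21.799999237060547], [628.4000244140625, 81.5999984741211], [537.0, 337.70001220703125]]
top ring 153 374 390 171 187
[ 631.2 -279.1    3. ]
((382.0, 179.0), 8.602425575256348) ((381.8404235839844, 179.1085968017578), (16.439842224121094, 17.00471305847168), 132.5909423828125)
scene ring 170 195 215 291 307
[ 634.5 -276.9    3. ]
((205.0, 298.04998779296875), 10.789094924926758) ((204.84722900390625, 298.3749694824219), (16.81460189819336, 22.574119567871094), 80.51113891601562)
(315, 202) [541.1 -59.8  75. ]
(159, 235) [437.3 420.6  28. ]
(432, 260) [ 373.1 -432.7   15. ]
(435, 234) [ 456.1 -447.2    5. ]
(430, 283) [ 301.4 -426.6   10. ]
```

View pics/crop1.png

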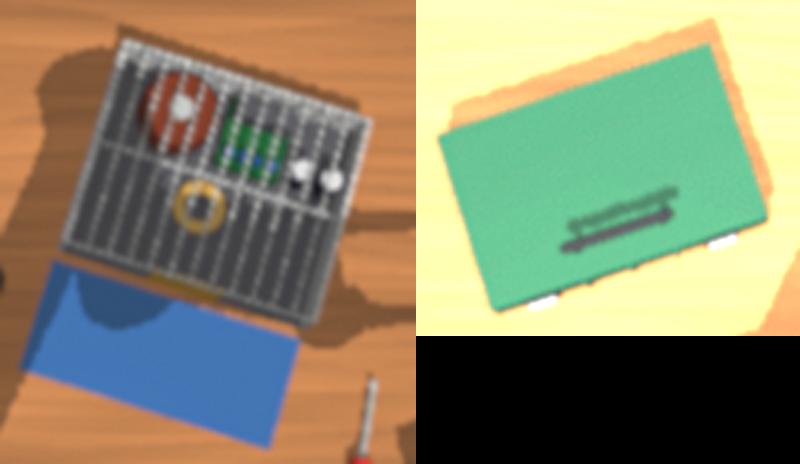

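The crop shows the ring at display (199,206), just left of the middle and behind the shield. The lid bar runs from (565,246) to (672,215), with its shadow above it. Next I'll check the handle against the box fit and work out the approach.

```bash
cat >> h.py <<'E'
def rotz(a): return np.array([[np.cos(a),-np.sin(a),0],[np.sin(a),np.cos(a),0],[0,0,1]])
def R(q): 
    from scipy.spatial.transform import Rotation as Q
    return Q.from_quat([q[1],q[2],q[3],q[0]]).as_matrix()
def zyaw():  # world heading of tool z, deg
    r=R(readout.state()["tcp_rot"]); return np.degrees(np.arctan2(r[1,2],r[0,2]))
def go(P,head,ref=None):
    """delta to TCP P with tool z at world heading head (deg): turn about tool x (down => minus), shift in axes after turn"""
    s=readout.state(); r=R(s["tcp_rot"]); cur=zyaw(); t=(head-cur+90)%180-90
    h=np.radians(cur+t); X=np.array([0,0,-1.]); Z=np.array([np.cos(h),np.sin(h),0]); Y=np.cross(Z,X)
    d=np.array(P)-s["eef_pos"]; print("turn",round(-t,2),"then shift",np.round([d@X,d@Y,d@Z],1))
E
python3 - <<'E'
from h import *
c=cap("top"); s=cap("scene"); st=readout.state()
print(R(st["tcp_rot"]).round(3).tolist(), zyaw())
print("bar",onz(c,241.3,232,96.5).round(1))
bx=np.radians(19.64); o=np.array([499,180,0]); rb=rotz(bx)
hd=o+rb@np.array([-60,0,96.5]); print("pred",hd.round(1), proj(c,hd),proj(s,hd))
for y in(-50,50): print(proj(c,o+rb@np.array([-60,y,96.5])),proj(s,o+rb@np.array([-60,y,96.5])))
go(hd+[0,0,60],19.64)
A=cv2.resize(s["pixels"][150:245,265:385],None,fx=5,fy=5,interpolation=2)
for y in(-50,50):
  p=proj(s,o+rb@np.array([-60,y,96.5]));cv2.circle(A,(int((p[0]-265+.5)*5),int((p[1]-150+.5)*5)),3,(255,0,0),-1)
for x in(-90,90):
 for y in(-140,140):
  p=proj(s,o+rb@np.array([x,y,60]));cv2.circle(A,(int((p[0]-265+.5)*5),int((p[1]-150+.5)*5)),3,(255,0,0),-1)
cv2.imwrite("pics/crop2.png",cv2.convertScaleAbs(A[:,:,::-1],alpha=1.8))
E
```

```text
[[-0.0, 0.953, 0.303], [0.001, 0.303, -0.953], [-1.0, 0.0, -0.001]] -72.36693807715496
bar [444.4 158.4  96.5]
pred [442.5 159.8  96.5] [240.79150037 232.65172751] [307.56203509 172.47067006]
[256.86510314 227.25678762] [297.68732188 180.44850653]
[224.71113426 238.04519445] [317.01054683 164.83663196]
turn 87.99 then shift [  70.7 -576.3 -490.6]
```

View pics/crop2.png

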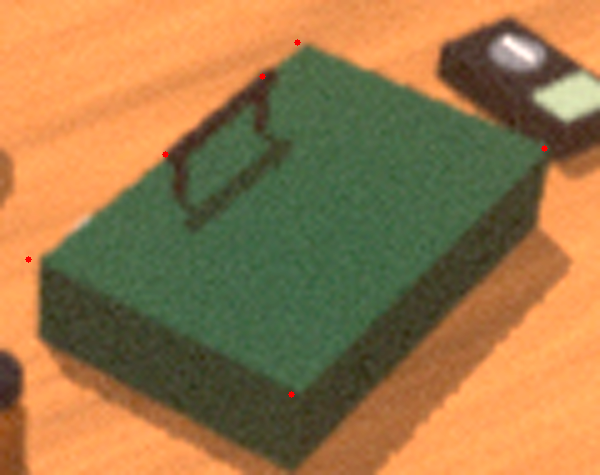

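```bash
cat >> h.py <<'E'
def plan(way,jaw=-1,start=None):
    """way: list of (P, heading, rows). prints integer-ish rows; tool shift expressed in axes at row start"""
    s=readout.state(); p=np.array(s["eef_pos"]); h=zyaw()
    if start: p,h=np.array(start[0],float),start[1]
    out=[]
    for P,H,n in way:
        P=np.array(P,float); p0=p.copy(); h0=h; dH=(H-h0+180)%360-180
        for i in range(1,n+1):
            tgt=p0+(P-p0)*i/n; d=tgt-p; a=np.radians(h); Z=np.array([np.cos(a),np.sin(a),0]); X=np.array([0,0,-1.]); Y=np.cross(Z,X)
            row=[round(float(d@X),1),round(float(d@Y),1),round(float(d@Z),1),round(-(h0+dH*i/n-h),1)]
            p=p+row[0]*X+row[1]*Y+row[2]*Z; h-=row[3]; out.append(row+[jaw])
    while len(out)%8: out.append([0,0,0,0,jaw])
    for i in range(0,len(out),8): print(out[i:i+8])
E
python3 - <<'E'
from h import *
plan([((444,160.5,165),19.6,22)])
E
```

```text
[[2.8, 21.4, -27.0, np.float64(-4.2), -1], [2.9, 23.4, -25.3, np.float64(-4.2), -1], [2.8, 25.2, -23.5, np.float64(-4.1), -1], [2.8, 26.7, -21.7, np.float64(-4.2), -1], [2.8, 28.3, -19.7, np.float64(-4.2), -1], [2.9, 29.7, -17.5, np.float64(-4.2), -1], [2.8, 30.8, -15.4, np.float64(-4.2), -1], [2.8, 31.9, -13.0, np.float64(-4.1), -1]]
[[2.8, 32.8, -10.7, np.float64(-4.2), -1], [2.9, 33.4, -8.3, np.float64(-4.2), -1], [2.8, 34.0, -5.8, np.float64(-4.2), -1], [2.8, 34.3, -3.3, np.float64(-4.2), -1], [2.8, 34.4, -0.8, np.float64(-4.1), -1], [2.9, 34.4, 1.7, np.float64(-4.2), -1], [2.8, 34.2, 4.2, np.float64(-4.2), -1], [2.8, 33.8, 6.7, np.float64(-4.2), -1]]
[[2.8, 33.3, 9.1, np.float64(-4.2), -1], [2.9, 32.4, 11.6, np.float64(-4.1), -1], [2.8, 31.6, 13.8, np.float64(-4.2), -1], [2.8, 30.4, 16.1, np.float64(-4.2), -1], [2.8, 29.2, 18.3, np.float64(-4.2), -1], [2.9, 27.8, 20.4, np.float64(-4.2), -1], [0, 0, 0, 0, -1], [0, 0, 0, 0, -1]]
```

Call:
step_arm:
  increments:
    - [3,21,-27,-4.2,-1]
    - [3,23,-25,-4.2,-1]
    - [3,25,-24,-4.2,-1]
    - [3,27,-22,-4.2,-1]
    - [3,28,-20,-4.2,-1]
    - [3,30,-17,-4.2,-1]
    - [3,31,-15,-4.2,-1]
    - [3,32,-13,-4.2,-1]

```text
clock: 0.97
eef_pos: [272.0, -288.8, 203.4]
tcp_rot: [0.668, 0.234, 0.667, -0.234]
contact_force: [0.9, -0.9, 0.2]
finger_gap: 0.996
```

Call:
step_arm:
  increments:
    - [3,33,-11,-4.2,-1]
    - [3,33,-8,-4.2,-1]
    - [3,34,-6,-4.2,-1]
    - [3,34,-3,-4.2,-1]
    - [3,34,-1,-4.2,-1]
    - [3,34,2,-4.2,-1]
    - [3,34,4,-4.2,-1]
    - [3,34,7,-4.2,-1]

```text
clock: 1.63
eef_pos: [368.8, -32.0, 179.6]
tcp_rot: [0.707, 0.03, 0.706, -0.031]
contact_force: [0.9, -0.7, 0.9]
finger_gap: 1.003
```

Call:
step_arm:
  increments:
    - [3,33,9,-4.2,-1]
    - [3,32,12,-4.2,-1]
    - [3,32,14,-4.2,-1]
    - [3,30,16,-4.2,-1]
    - [3,29,18,-4.2,-1]
    - [3,28,20,-4.2,-1]
    - [0,0,0,0,-1]
    - [0,0,0,0,-1]

```text
clock: 2.3
eef_pos: [440.7, 160.5, 161.1]
tcp_rot: [0.696, -0.124, 0.696, 0.124]
contact_force: [-0.8, -0.4, 1.1]
finger_gap: 1.0
```

```bash
python3 - <<'E'
from h import *
s=readout.state();print(s["eef_pos"],zyaw(),s["joint_positions"],s["clock"]);go((444,160.5,100),19.6)
E
```

```text
[440.66852078 160.49914538 161.05284426] 20.200507899685597 [ 2.01017898e-01  1.67794604e-01  1.82692455e+00 -3.56044113e-04
  1.14769878e+00 -1.51401239e-01] 2.3
turn 0.6 then shift [61.1 -1.1  3.1]
```

Call:
step_arm:
  increments:
    - [12,-1,3,0.6,-1]
    - [16,0,0,0,-1]
    - [16,0,0,0,-1]
    - [12,0,0,0,-1]
    - [5,0,0,0,-1]
    - [0,0,0,0,1]
    - [0,0,0,0,1]
    - [0,0,0,0,1]
  newtons: 15

```text
clock: 2.97
eef_pos: [444.4, 158.9, 101.3]
tcp_rot: [0.698, -0.119, 0.696, 0.119]
contact_force: [0.7, 0.3, -0.9]
finger_gap: 0.827
```

Call:
step_arm:
  increments:
    - [0,0,0,0,1]
    - [0,0,0,0,1]
    - [0,0,0,0,1]
    - [0,0,0,0,1]
    - [0,0,0,0,1]
    - [0,0,0,0,1]
    - [0,0,0,0,1]
    - [0,0,0,0,1]

```text
clock: 3.63
eef_pos: [443.7, 159.4, 100.4]
tcp_rot: [0.697, -0.119, 0.697, 0.119]
contact_force: [-0.4, -0.3, 0.1]
finger_gap: 0.257
```

```bash
python3 - <<'E'
from h import *
s=readout.state();print(s["eef_pos"],zyaw(),s["finger_gap"],s["contact_force"],s["clock"])
# arc increments in (tx, tz) per row for lid angle
th=np.linspace(0,1.72,25); r=np.hypot(150,41);a=np.arctan2(41,150)
x=-r*np.cos(a+th); z=r*np.sin(a+th)
print([[round(float(-dz),1),0,round(float(dx),1)] for dx,dz in zip(np.diff(x),np.diff(z))])
E
```

```text
[443.72852675 159.36825502 100.39946651] 19.439461219805906 0.2574111187104227 [-0.38498105 -0.26221224  0.08319783] 3.6333
[[-10.6, 0, 3.3], [-10.4, 0, 4.1], [-10.1, 0, 4.8], [-9.7, 0, 5.5], [-9.3, 0, 6.2], [-8.8, 0, 6.8], [-8.3, 0, 7.5], [-7.7, 0, 8.0], [-7.1, 0, 8.6], [-6.5, 0, 9.0], [-5.8, 0, 9.5], [-5.1, 0, 9.9], [-4.4, 0, 10.2], [-3.7, 0, 10.5], [-2.9, 0, 10.8], [-2.1, 0, 10.9], [-1.4, 0, 11.1], [-0.6, 0, 11.1], [0.2, 0, 11.1], [1.0, 0, 11.1], [1.8, 0, 11.0], [2.6, 0, 10.8], [3.4, 0, 10.6], [4.1, 0, 10.3]]
```

Still closing (about 70 mm/s). I'll wait, then follow the arc.

Call:
step_arm:
  increments:
    - [0,0,0,0,1]
    - [0,0,0,0,1]
    - [0,0,0,0,1]
    - [0,0,0,0,1]
    - [0,0,0,0,1]
    - [0,0,0,0,1]
    - [0,0,0,0,1]
    - [0,0,0,0,1]

```text
clock: 4.3
eef_pos: [446.4, 160.2, 100.9]
tcp_rot: [0.699, -0.119, 0.695, 0.12]
contact_force: [4.1, 2.8, -1.8]
finger_gap: 0.111
```

Call:
step_arm:
  increments:
    - [-10.6,0,3.3,0,1]
    - [-10.4,0,4.1,0,1]
    - [-10.1,0,4.8,0,1]
    - [-9.7,0,5.5,0,1]
    - [-9.3,0,6.2,0,1]
    - [-8.8,0,6.8,0,1]
    - [-8.3,0,7.5,0,1]
    - [-7.7,0,8,0,1]

```text
clock: 4.97
eef_pos: [489.4, 175.5, 174.9]
tcp_rot: [0.698, -0.119, 0.696, 0.12]
contact_force: [5.8, 3.1, -10.2]
finger_gap: 0.112
```

Call:
step_arm:
  increments:
    - [-7.1,0,8.6,0,1]
    - [-6.5,0,9,0,1]
    - [-5.8,0,9.5,0,1]
    - [-5.1,0,9.9,0,1]
    - [-4.4,0,10.2,0,1]
    - [-3.7,0,10.5,0,1]
    - [-2.9,0,10.8,0,1]
    - [-2.1,0,10.9,0,1]

```text
clock: 5.63
eef_pos: [561.0, 201.0, 213.3]
tcp_rot: [0.696, -0.119, 0.698, 0.119]
contact_force: [-0.8, 0.3, 2.7]
finger_gap: 0.111
```

Call:
step_arm:
  increments:
    - [-1.4,0,11.1,0,1]
    - [-0.6,0,11.1,0,1]
    - [0.2,0,11.1,0,1]
    - [1,0,11.1,0,1]
    - [1.8,0,11,0,1]
    - [2.6,0,10.8,0,1]
    - [3.4,0,10.6,0,1]
    - [4.1,0,10.3,0,1]

```text
clock: 6.3
eef_pos: [645.1, 230.7, 201.2]
tcp_rot: [0.697, -0.119, 0.697, 0.12]
contact_force: [-1.5, 1.3, 0.1]
finger_gap: 0.111
```

Call:
step_arm:
  increments:
    - [0,0,0,0,-1]
    - [0,0,0,0,-1]
    - [0,0,0,0,-1]
    - [0,0,0,0,-1]
    - [0,0,0,0,-1]
    - [-10,0,0,0,-1]
    - [-20,0,0,0,-1]
    - [-30,0,0,0,-1]

```text
clock: 6.97
eef_pos: [642.7, 229.6, 260.6]
tcp_rot: [0.695, -0.119, 0.699, 0.119]
contact_force: [-0.0, 0.6, -0.6]
finger_gap: 0.64
```

Call:
step_arm:
  increments:
    - [-35,0,0,0,-1]
    - [-35,0,0,0,-1]
    - [0,0,-35,0,-1]
    - [0,-20,-35,0,-1]
    - [0,-35,-20,0,-1]
    - [0,-35,-10,0,-1]
    - [0,-35,-10,0,-1]
    - [0,-35,-10,0,-1]

```text
clock: 7.63
eef_pos: [583.6, 37.9, 333.6]
tcp_rot: [0.698, -0.12, 0.696, 0.119]
contact_force: [0.6, -0.2, -0.8]
finger_gap: 1.002
```

```bash
python3 - <<'E'
from h import *
c=cap("top"); s=cap("scene")
A=cv2.resize(c["pixels"][130:280,160:320],None,fx=3,fy=3,interpolation=2)
B=cv2.resize(s["pixels"][100:260,250:400],None,fx=2.1,fy=2.1,interpolation=2)
O=np.zeros((450,800,3),np.uint8); O[:A.shape[0],:480]=A; O[:B.shape[0],480:480+B.shape[1]]=B; cv2.imwrite("pics/open.png",cv2.convertScaleAbs(O[:,:,::-1],alpha=1.5))
E
```

```text
(no output)
```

View pics/open.png

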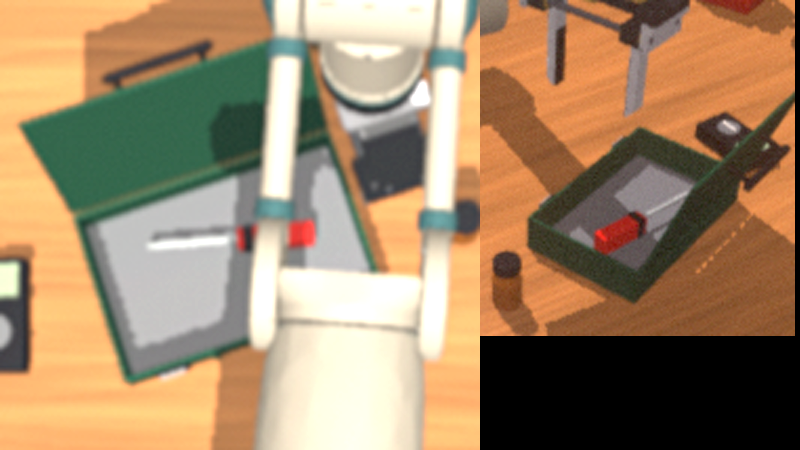

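The lid is open. The rod lies with its handle at display (278,236) and its tip at about (150,243), pointing +y. I'll move the arm aside to measure it.

Call:
step_arm:
  increments:
    - [0,-35,0,0,-1]
    - [0,-35,0,0,-1]
    - [0,-35,0,0,-1]
    - [0,-35,0,0,-1]
    - [0,-20,0,0,-1]
    - [0,0,0,0,-1]
    - [0,0,0,0,-1]
    - [0,0,0,0,-1]

```text
clock: 8.4
eef_pos: [637.3, -110.1, 332.4]
tcp_rot: [0.697, -0.119, 0.697, 0.12]
contact_force: [0.6, 0.5, 0.0]
finger_gap: 1.001
```

```bash
python3 - <<'E'
from h import *
c=cap("top"); s=cap("scene")
for n,cc,b in (("top",c,(185,170,300,260)),("scene",s,(270,170,370,250))):
  h=cv2.cvtColor(cc["pixels"],cv2.COLOR_RGB2HSV); m=cv2.inRange(h,np.array((0,130,60)),np.array((8,255,255)))|cv2.inRange(h,np.array((172,130,60)),np.array((180,255,255)))
  z=np.zeros_like(m); z[b[1]:b[3],b[0]:b[2]]=m[b[1]:b[3],b[0]:b[2]]
  k=max(cv2.findContours(z,0,1)[0],key=cv2.contourArea); zz=35 
  W=np.array([onz(cc,*q,35)[:2] for q in k[:,0]],np.float32); r=cv2.minAreaRect(W); print(n,r,cv2.boxPoints(r).round(1).tolist(),[int(v) for v in cv2.boundingRect(k)])
k=max(blobs(c,(65,80,15),(92,255,140),5),key=cv2.contourArea)
# bright shaft in top view
h=cv2.cvtColor(c["pixels"],cv2.COLOR_RGB2HSV); m=((h[:,:,2]>150)&(h[:,:,1]<60)).astype(np.uint8)
ys,xs=np.nonzero(m[195:225,200:245]); print("bright",len(xs))
A=cv2.resize(c["pixels"][165:265,175:305],None,fx=6,fy=6,interpolation=cv2.INTER_CUBIC); cv2.imwrite("pics/rod.png",cv2.convertScaleAbs(A[:,:,::-1],alpha=1.5))
E
```

```text
top ((525.9327392578125, 126.15328979492188), (25.010658264160156, 61.91312026977539), 1.5597940683364868) [[512.5999755859375, 156.8000030517578], [514.2999877929688, 94.9000015258789], [539.2999877929688, 95.5], [537.5999755859375, 157.39999389648438]] [244, 204, 21, 9]
scene ((540.230712890625, 126.88603210449219), (43.71680450439453, 97.8861312866211), 6.056650638580322) [[513.2999877929688, 173.1999969482422], [523.7000122070312, 75.9000015258789], [567.0999755859375, 80.5], [556.7999877929688, 177.89999389648438]] [304, 201, 25, 20]
bright 81
```

View pics/rod.png

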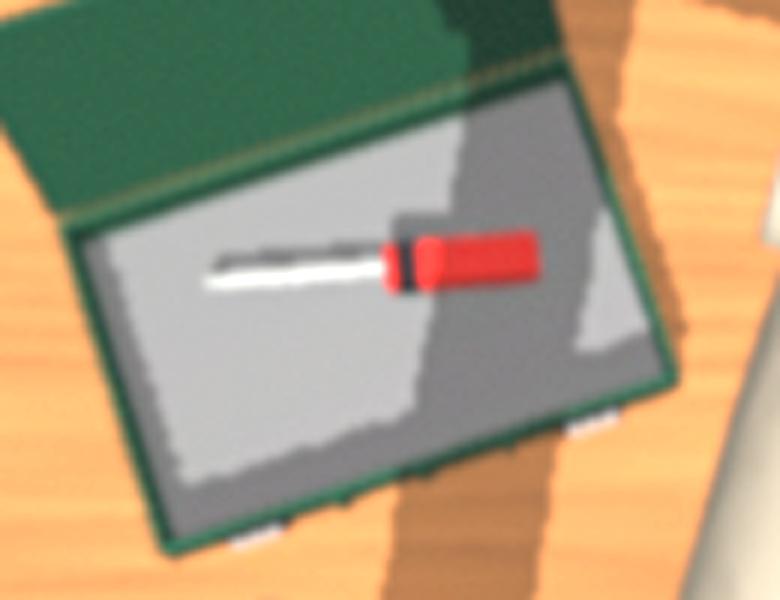

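The rod is clear in view: handle ends at display (385,265) and (540,257), shaft end at (205,282).

```bash
python3 - <<'E'
from h import *
c=cap("top"); f=lambda x,y,z: onz(c,175+x/6-.5,165+y/6-.5,z)
a=f(385,265,33);b=f(540,257,33);t=f(205,282,27)
print("handle ends",a.round(1),b.round(1),np.linalg.norm(a-b),"mid",((a+b)/2).round(1),"shaft end",t.round(1))
m=(a+b)/2; d=t-m; print("len",np.linalg.norm(d[:2]),"heading",np.degrees(np.arctan2(d[1],d[0])))
o=np.array([500,181,0]); rb=rotz(np.radians(19.64)); print("box frame",(rb.T@(m-o)).round(1),(rb.T@(t-o)).round(1))
# rim outer corners: front-left, front-right (display)
print("rim corners", f(168,555,55).round(1), f(678,382,55).round(1), "pred", (o+rb@[-90,140,55]).round(1),(o+rb@[-90,-140,55]).round(1))
H=np.degrees(np.arctan2(d[1],d[0]))-90; print(H); go((m[0],m[1],120),H); print(readout.state()["joint_positions"])
plan([((m[0],m[1],130),H,11)])
E
```

```text
handle ends [523.3 173.7  33. ] [528.8  93.8  33. ] 80.12490562101253 mid [526.1 133.8  33. ] shaft end [513.8 267.7  27. ]
len 134.4351811065306 heading 95.23385966362378
box frame [  8.7 -53.2  33. ] [42.1 77.  27. ]
rim corners [370.7 277.4  55. ] [462.7  21.9  55. ] pred [368.2 282.6  55. ] [462.3  18.9  55. ]
5.233859663623775
turn 14.31 then shift [212.5 252.7 -88.6]
[-2.78417172e-01  3.53853123e-01  1.13706516e+00  4.41119393e-04
  1.65018143e+00 -6.19526081e-01]
[[18.4, 24.3, -2.1, np.float64(1.3), -1], [18.4, 24.2, -2.7, np.float64(1.3), -1], [18.4, 24.1, -3.2, np.float64(1.3), -1], [18.5, 24.0, -3.8, np.float64(1.3), -1], [18.4, 24.0, -4.3, np.float64(1.3), -1], [18.4, 23.9, -4.8, np.float64(1.3), -1], [18.4, 23.7, -5.4, np.float64(1.3), -1], [18.4, 23.6, -6.0, np.float64(1.3), -1]]
[[18.4, 23.5, -6.4, np.float64(1.3), -1], [18.4, 23.3, -7.0, np.float64(1.3), -1], [18.4, 23.1, -7.6, np.float64(1.3), -1], [0, 0, 0, 0, -1], [0, 0, 0, 0, -1], [0, 0, 0, 0, -1], [0, 0, 0, 0, -1], [0, 0, 0, 0, -1]]
```

```bash
python3 - <<'E'
from h import *
plan([((517.2,121,130),5.2,12)])
E
```

```text
[[16.9, 21.5, -3.0, np.float64(1.2), -1], [16.9, 21.4, -3.4, np.float64(1.2), -1], [16.8, 21.3, -3.9, np.float64(1.2), -1], [16.9, 21.3, -4.4, np.float64(1.2), -1], [16.9, 21.1, -4.8, np.float64(1.2), -1], [16.9, 21.1, -5.2, np.float64(1.2), -1], [16.9, 20.9, -5.7, np.float64(1.2), -1], [16.8, 20.8, -6.1, np.float64(1.2), -1]]
[[16.9, 20.7, -6.5, np.float64(1.2), -1], [16.9, 20.5, -7.0, np.float64(1.2), -1], [16.9, 20.4, -7.4, np.float64(1.2), -1], [16.8, 20.2, -7.8, np.float64(1.1), -1], [0, 0, 0, 0, -1], [0, 0, 0, 0, -1], [0, 0, 0, 0, -1], [0, 0, 0, 0, -1]]
```

Call:
step_arm:
  increments:
    - [17,21.5,-3,1.2,-1]
    - [17,21.5,-3.5,1.2,-1]
    - [17,21.5,-4,1.2,-1]
    - [17,21.5,-4.5,1.2,-1]
    - [17,21,-5,1.2,-1]
    - [17,21,-5,1.2,-1]
    - [17,21,-5.5,1.2,-1]
    - [17,21,-6,1.2,-1]

```text
clock: 9.22
eef_pos: [556.6, 45.0, 195.7]
tcp_rot: [0.705, -0.061, 0.704, 0.061]
contact_force: [0.9, -0.5, -0.9]
finger_gap: 1.0
```

Call:
step_arm:
  increments:
    - [17,20.5,-6.5,1.2,-1]
    - [17,20.5,-7,1.2,-1]
    - [17,20.5,-7.5,1.2,-1]
    - [17,20,-8,1.2,-1]
    - [0,0,0,0,-1]
    - [0,0,0,0,-1]
    - [0,0,0,0,-1]
    - [0,0,0,0,-1]

```text
clock: 9.88
eef_pos: [519.0, 119.3, 129.1]
tcp_rot: [0.708, -0.031, 0.705, 0.031]
contact_force: [0.1, 0.2, 0.2]
finger_gap: 1.002
```

```bash
python3 - <<'E'
from h import *
print(readout.state()["eef_pos"],readout.state()["clock"]); go((517.2,121,31),5.2)
E
```

```text
[518.99768764 119.34423729 129.13321854] 9.8833
turn -0.16 then shift [98.1  1.8 -1.6]
```

Call:
step_arm:
  increments:
    - [20,2,-2,0,-1]
    - [20,0,0,0,-1]
    - [20,0,0,0,-1]
    - [18,0,0,0,-1]
    - [12,0,0,0,-1]
    - [7,0,0,0,-1]
    - [0,0,0,0,1]
    - [0,0,0,0,1]
  newtons: 30

```text
clock: 10.55
eef_pos: [516.3, 121.0, 31.4]
tcp_rot: [0.707, -0.031, 0.706, 0.031]
contact_force: [-0.3, -0.2, -0.1]
finger_gap: 0.89
```

Call:
step_arm:
  increments:
    - [0,0,0,0,1]
    - [0,0,0,0,1]
    - [0,0,0,0,1]
    - [0,0,0,0,1]
    - [0,0,0,0,1]
    - [0,0,0,0,1]
    - [0,0,0,0,1]
    - [0,0,0,0,1]

```text
clock: 11.22
eef_pos: [516.3, 121.5, 31.2]
tcp_rot: [0.707, -0.031, 0.706, 0.031]
contact_force: [1.4, -0.2, 0.3]
finger_gap: 0.328
```

Call:
step_arm:
  increments:
    - [0,0,0,0,1]
    - [0,0,0,0,1]
    - [0,0,0,0,1]
    - [0,0,0,0,1]
    - [0,0,0,0,1]
    - [0,0,0,0,1]
    - [0,0,0,0,1]
    - [0,0,0,0,1]

```text
clock: 11.88
eef_pos: [516.1, 121.5, 31.2]
tcp_rot: [0.707, -0.031, 0.706, 0.031]
contact_force: [2.7, 0.5, 4.1]
finger_gap: 0.262
```

```bash
cat >> h.py <<'E'
G=np.array([546.7,-259.0,0]); GY=-17.42; L=141.5; DZ=26.2
def tcp(tip,z,a):
    """TCP and tool-z heading for hook tip at guard-frame xy, height z, rod pointing a deg left of guard x"""
    t=G+rotz(np.radians(GY))@np.array([tip[0],tip[1],0]); h=np.radians(GY+a)
    return (t-L*np.array([np.cos(h),np.sin(h),0])+[0,0,z+DZ]), GY+a-90
def tipnow():
    s=readout.state(); h=np.radians(zyaw()+90); t=s["eef_pos"]+L*np.array([np.cos(h),np.sin(h),0])-[0,0,DZ]
    g=rotz(np.radians(-GY))@(t-G); return t,g,np.degrees(h)-GY
E
python3 - <<'E'
from h import *
P,H=tcp((-30,75),55,-30); print(P,H)
plan([((516,121.5,140),5.2,5),((490,-40,150),5.2,6),(P,H,21)],jaw=1)
E
```

```text
[444.78737748 -74.2674283   81.2       ] -137.42000000000002
[[-21.8, -0.0, -0.0, np.float64(-0.0), 1], [-21.7, -0.0, -0.0, np.float64(-0.1), 1], [-21.8, -0.0, -0.0, np.float64(-0.0), 1], [-21.8, -0.0, -0.0, np.float64(-0.0), 1], [-21.7, -0.0, -0.1, np.float64(-0.1), 1], [-1.7, -26.4, -6.8, np.float64(0.0), 1], [-1.6, -26.4, -6.7, np.float64(0.0), 1], [-1.7, -26.4, -6.8, np.float64(0.0), 1]]
[[-1.7, -26.5, -6.8, np.float64(0.0), 1], [-1.7, -26.4, -6.7, np.float64(0.0), 1], [-1.6, -26.4, -6.8, np.float64(0.0), 1], [3.3, -1.4, -2.3, np.float64(6.8), 1], [3.2, -1.7, -2.1, np.float64(6.8), 1], [3.3, -1.9, -1.9, np.float64(6.8), 1], [3.3, -2.2, -1.6, np.float64(6.8), 1], [3.3, -2.3, -1.4, np.float64(6.8), 1]]
[[3.2, -2.5, -1.1, np.float64(6.8), 1], [3.3, -2.5, -0.8, np.float64(6.8), 1], [3.3, -2.7, -0.5, np.float64(6.7), 1], [3.3, -2.7, -0.2, np.float64(6.8), 1], [3.2, -2.7, 0.2, np.float64(6.8), 1], [3.3, -2.7, 0.4, np.float64(6.8), 1], [3.3, -2.5, 0.8, np.float64(6.8), 1], [3.3, -2.5, 1.1, np.float64(6.8), 1]]
[[3.2, -2.4, 1.3, np.float64(6.8), 1], [3.3, -2.1, 1.7, np.float64(6.8), 1], [3.3, -2.0, 1.8, np.float64(6.8), 1], [3.3, -1.7, 2.1, np.float64(6.8), 1], [3.2, -1.4, 2.3, np.float64(6.8), 1], [3.3, -1.2, 2.4, np.float64(6.8), 1], [3.3, -0.9, 2.6, np.float64(6.8), 1], [3.3, -0.6, 2.6, np.float64(6.8), 1]]
```

Call:
step_arm:
  increments:
    - [-22,0,0,0,1]
    - [-22,0,0,0,1]
    - [-22,0,0,0,1]
    - [-22,0,0,0,1]
    - [-22,0,0,0,1]
    - [-2,-26,-7,0,1]
    - [-2,-26,-7,0,1]
    - [-2,-26,-7,0,1]

```text
clock: 12.55
eef_pos: [498.8, 41.6, 146.0]
tcp_rot: [0.705, -0.032, 0.708, 0.032]
contact_force: [1.3, -0.1, -1.8]
finger_gap: 0.265
```

Call:
step_arm:
  increments:
    - [-2,-26,-7,0,1]
    - [-2,-26,-7,0,1]
    - [-2,-26,-7,0,1]
    - [0,-1,-2,6.8,1]
    - [0,-2,-2,6.8,1]
    - [0,-2,-2,6.8,1]
    - [0,-2,-2,6.8,1]
    - [0,-2,-1,6.8,1]

```text
clock: 13.22
eef_pos: [474.0, -44.8, 151.3]
tcp_rot: [0.682, 0.179, 0.686, -0.179]
contact_force: [0.4, 0.2, -0.7]
finger_gap: 0.261
```

Call:
step_arm:
  increments:
    - [0,-2,-1,6.8,1]
    - [0,-3,-1,6.8,1]
    - [0,-3,0,6.8,1]
    - [0,-3,0,6.8,1]
    - [0,-3,0,6.8,1]
    - [0,-3,0,6.8,1]
    - [0,-3,1,6.8,1]
    - [0,-3,1,6.8,1]

```text
clock: 13.88
eef_pos: [455.2, -58.6, 151.3]
tcp_rot: [0.525, 0.471, 0.529, -0.473]
contact_force: [0.3, -0.3, -1.6]
finger_gap: 0.265
```

Call:
step_arm:
  increments:
    - [0,-2,1,6.8,1]
    - [0,-2,2,6.8,1]
    - [0,-2,2,6.8,1]
    - [0,-2,2,6.8,1]
    - [0,-1,2,6.8,1]
    - [0,-1,2,6.8,1]
    - [0,-1,3,6.8,1]
    - [0,-1,3,6.8,1]

```text
clock: 14.55
eef_pos: [438.1, -71.3, 151.4]
tcp_rot: [-0.252, -0.659, -0.254, 0.662]
contact_force: [0.1, -0.1, -1.2]
finger_gap: 0.265
```

```bash
python3 - <<'E'
from h import *
s=readout.state(); print(s["eef_pos"],zyaw(),s["finger_gap"],s["clock"],s["joint_positions"]); t,g,a=tipnow(); print(t,g,a)
c=cap("top"); q=cap("scene")
P=[]
for cc in(c,q):
  u=proj(cc,t); e=proj(cc,t+[0,0,22]); h=np.radians(zyaw()+90); d=np.array([np.cos(h),np.sin(h),0]); hd=proj(cc,t-130*d+[0,0,30]); print(u,e,hd)
  x,y=int(u[0])-65,int(u[1])-60; x,y=max(x,0),max(y,0)
  A=cv2.resize(cc["pixels"][y:y+120,x:x+130],None,fx=3,fy=3,interpolation=2)
  for k in(u,e,hd): cv2.circle(A,(int((k[0]-x+.5)*3),int((k[1]-y+.5)*3)),2,(0,255,0),-1)
  P.append(A)
h=min(p.shape[0] for p in P); cv2.imwrite("pics/hand.png",np.hstack([p[:h] for p in P])[:,:,::-1])
E
```

```text
[438.0787265  -71.25887238 151.37869464] -138.09772311620165 0.2652788214011439 14.55 [-3.18216899e-01  1.42787529e-01  1.88606002e+00 -5.46042351e-05
  1.11874658e+00  2.09207491e+00]
[ 532.58121836 -176.57520081  125.17869464] [-38.14706707  74.4176645  125.17869464] -30.677723116201648
[355.90730622 202.77593078] [356.9966732  201.55891364] [323.81354258 230.94670749]
[219.26926861 223.29607697] [218.6572177  216.72356418] [235.82191295 183.12021244]
```

View pics/hand.png

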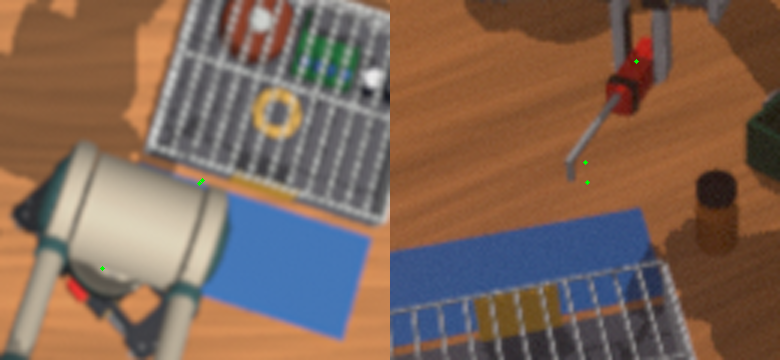

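The scene crop shows the bend at (570,160) and the tip at (569,178), about 6 source pixels left of my prediction. I'll check the rod's real heading in the grip.

```bash
python3 - <<'E'
from h import *
s=readout.state(); print(s["eef_pos"],zyaw()); t,g,a=tipnow(); q=cap("scene"); u=proj(q,t); x,y=int(u[0])-65,int(u[1])-60
print(u)
x0,y0=x,y
h=cv2.cvtColor(q["pixels"],cv2.COLOR_RGB2HSV)
f=lambda X,Y,z: onz(q,x0+(X-390)/3-.5,y0+Y/3-.5,z)
b=f(570,160,147);c=f(616,106,147);tp=f(569,180,125)
print("bend",b,"front",c,np.linalg.norm(b-c),"heading",np.degrees(np.arctan2(*(b-c)[[1,0]])),"tip",tp,"pred",t,a+GY)
m=cv2.inRange(h,np.array((0,130,50)),np.array((8,255,255)))|cv2.inRange(h,np.array((172,130,50)),np.array((180,255,255)))
A=cv2.resize(q["pixels"][y0:y0+75,x0+20:x0+120],None,fx=8,fy=8,interpolation=cv2.INTER_CUBIC); print(x0,y0)
cv2.imwrite("pics/hand2.png",A[:,:,::-1])
E
```

```text
[438.02973881 -71.33930596 151.4976829 ] -137.7685261808639
[219.53514862 223.32302059]
bend [ 522.81179094 -185.77651922  147.        ] front [ 480.83384918 -120.7626788   147.        ] 77.38828748898472 heading -57.150599119249165 tip [ 521.8115523  -188.07342173  125.        ] pred [ 533.13576988 -176.11092833  125.2976829 ] -47.76852618086389
154 163
```

View pics/hand2.png

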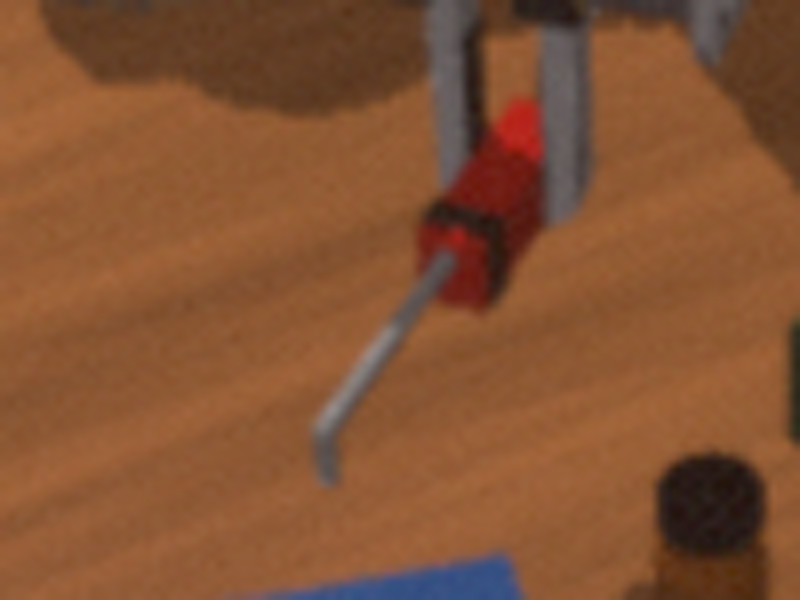

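The sharper crop puts the shaft front at (450,257), the bend at (325,430) and the lowest point of the tip at (330,485). I'll solve for heading and pitch from these points.

```bash
python3 - <<'E'
from h import *
from scipy.optimize import least_squares
s=readout.state(); q=cap("scene"); T=np.array(s["eef_pos"]); hz=zyaw()+90
pix=np.array([[450,257],[325,430],[330,485]])/8+[174,163]-.5
def model(p):
    h,pi,off,dz=p; h=np.radians(h);pi=np.radians(pi)
    d=np.array([np.cos(h)*np.cos(pi),np.sin(h)*np.cos(pi),np.sin(pi)]); n=np.array([-np.cos(h)*np.sin(pi),-np.sin(h)*np.sin(pi),np.cos(pi)])
    c=T+off*d+dz*n   # grip centre
    return [c+40*d+7*n,c+130*d+7*n,c+130*d-15*n]
f=lambda p:np.r_[(np.array([proj(q,x) for x in model(p)])-pix).ravel(),(p[2]-12)/4,(p[3]+11.2)/2]
for p0 in((hz,0,12,-11.2),): 
    r=least_squares(f,p0); print(r.x.round(2),"pred heading",hz,"res",f(r.x).round(2),"tip",model(r.x)[2].round(1))
    print("res at nominal",f(np.array(p0)).round(2))
E
```

```text
[-53.08  -0.82  11.91 -11.26] pred heading -47.60591239094987 res [-0.2  -0.   -0.01  0.18  0.09 -0.22 -0.02 -0.03] tip [ 523.7 -184.5  123.4]
res at nominal [1.53 0.18 4.99 0.76 4.97 0.46 0.   0.  ]
```

```bash
cat >> h.py <<'E'
ROFF=-5.5; DZ=28.
def tcp(tip,z,a):
    t=G+rotz(np.radians(GY))@np.array([tip[0],tip[1],0]); h=np.radians(GY+a)
    return (t-L*np.array([np.cos(h),np.sin(h),0])+[0,0,z+DZ]), GY+a-90-ROFF
def tipnow():
    s=readout.state(); h=np.radians(zyaw()+90+ROFF); t=s["eef_pos"]+L*np.array([np.cos(h),np.sin(h),0])-[0,0,DZ]
    g=rotz(np.radians(-GY))@(t-G); return t,g,np.degrees(h)-GY
E
python3 - <<'E'
from h import *
P,H=tcp((-32,75),25,-30); print(P,H,tipnow())
plan([(P,H,8)],jaw=1)
E
```

```text
[442.8791057  -73.66868056  53.        ] -131.92000000000002 (array([ 524.2715728 , -184.67619287,  123.99735013]), array([-43.65037277,  64.20052655, 123.99735013]), np.float64(-35.685912390949866))
[[12.4, 0.5, -0.1, np.float64(-0.7), 1], [12.3, 0.5, -0.2, np.float64(-0.7), 1], [12.4, 0.5, -0.1, np.float64(-0.7), 1], [12.4, 0.5, -0.1, np.float64(-0.7), 1], [12.4, 0.5, -0.2, np.float64(-0.8), 1], [12.3, 0.5, -0.1, np.float64(-0.7), 1], [12.4, 0.5, -0.1, np.float64(-0.7), 1], [12.4, 0.5, -0.1, np.float64(-0.7), 1]]
```

Call:
step_arm:
  increments:
    - [15,0.5,-0.1,-0.8,1]
    - [15,0.5,-0.1,-0.8,1]
    - [15,0.5,-0.1,-0.8,1]
    - [15,0.5,-0.2,-0.8,1]
    - [15,0.5,-0.2,-0.8,1]
    - [14,0.5,-0.2,-0.8,1]
    - [10,0.5,-0.2,-0.8,1]
    - [0,0.5,-0.2,0,1]
  newtons: 50

```text
clock: 15.42
eef_pos: [442.3, -73.1, 51.8]
tcp_rot: [-0.286, -0.644, -0.289, 0.648]
contact_force: [-0.5, -0.4, -1.6]
finger_gap: 0.259
```

```bash
python3 - <<'E'
from h import *
s=readout.state(); print(s["eef_pos"],zyaw(),s["finger_gap"],s["clock"]); t,g,a=tipnow(); print(t,g,a)
q=cap("scene"); u=proj(q,t); x,y=int(u[0])-40,int(u[1])-55; print(u,x,y)
A=cv2.resize(q["pixels"][y:y+75,x:x+100],None,fx=8,fy=8,interpolation=cv2.INTER_CUBIC)
cv2.circle(A,(int((u[0]-x+.5)*8),int((u[1]-y+.5)*8)),3,(0,255,0),-1)
cv2.imwrite("pics/pre.png",A[:,:,::-1])
E
```

```text
[442.32261696 -73.07155154  51.78076461] -132.02274206548722 0.25867937254991524 15.4167
[ 537.87721482 -177.43423083   23.78076461] [-32.83679566  75.18351608  23.78076461] -30.10274206548722
[222.53453573 252.91581474] 182 197
```

View pics/pre.png

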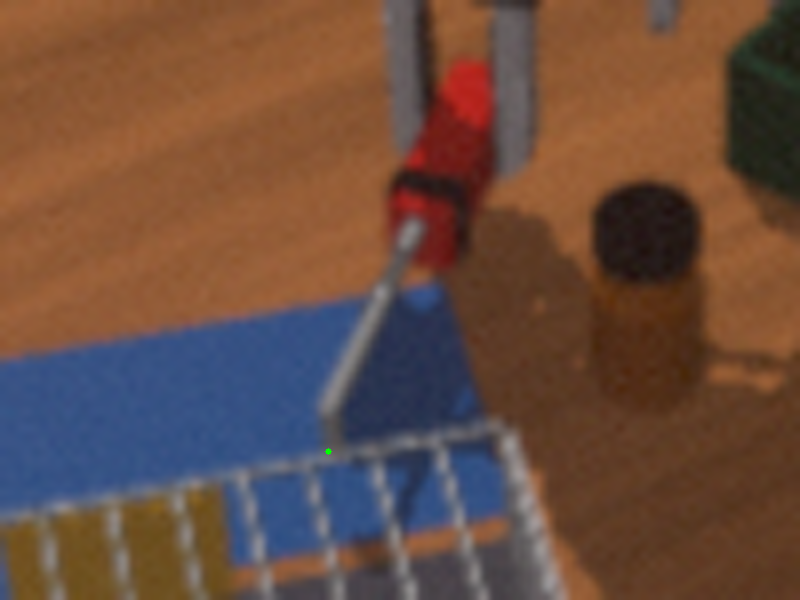

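The crop shows the shaft front at (415,228), the bend at (330,410) and the tip at about (335,448), close to the predicted (328,452). I'll refit quickly and plan the insertion.

```bash
python3 - <<'E'
from h import *
from scipy.optimize import least_squares
s=readout.state(); q=cap("scene"); T=np.array(s["eef_pos"]); hz=zyaw()+90
pix=np.array([[415,228],[331,410],[335,449]])/8+[182,197]-.5
def model(p):
    h,pi,off,dz=p; h=np.radians(h);pi=np.radians(pi)
    d=np.array([np.cos(h)*np.cos(pi),np.sin(h)*np.cos(pi),np.sin(pi)]); n=np.array([-np.cos(h)*np.sin(pi),-np.sin(h)*np.sin(pi),np.cos(pi)])
    c=T+off*d+dz*n
    return [c+40*d+7*n,c+130*d+7*n,c+130*d-15*n]
f=lambda p:np.r_[(np.array([proj(q,x) for x in model(p)])-pix).ravel(),(p[2]-12)/4,(p[3]+11.2)/2]
r=least_squares(f,(hz,0,12,-11.2)); print(r.x.round(2),"roff",r.x[0]-hz,f(r.x).round(2),"tip",model(r.x)[2].round(1),tipnow())
# where is the tip if it really is at onz
P,H=tcp((87,6.5),13,-30); plan([(tcp((-32,75.5),13,-30)+(3,)),(P,H,10)],jaw=1); print(P,H)
E
```

```text
[-46.44  -0.31  12.9  -11.46] roff -4.340918259467877 [ 0.18 -0.55 -0.07 -0.33 -0.02  0.64  0.23 -0.13] tip [ 541.7 -176.9   25.6] (array([ 539.53194968, -178.20052461,   25.56517647]), array([-31.02854541,  74.94775206,  25.56517647]), np.float64(-30.181709662197377))
[[4.2, -0.4, 0.1, np.float64(-0.1), 1], [4.2, -0.4, 0.1, np.float64(-0.0), 1], [4.2, -0.4, 0.1, np.float64(-0.1), 1], [-0.0, 13.7, 1.4, np.float64(0.0), 1], [-0.0, 13.7, 1.3, np.float64(0.0), 1], [-0.0, 13.7, 1.4, np.float64(0.0), 1], [-0.0, 13.7, 1.3, np.float64(0.0), 1], [-0.0, 13.7, 1.4, np.float64(0.0), 1]]
[[-0.0, 13.7, 1.3, np.float64(0.0), 1], [-0.0, 13.7, 1.4, np.float64(0.0), 1], [-0.0, 13.7, 1.3, np.float64(0.0), 1], [-0.0, 13.6, 1.4, np.float64(0.0), 1], [-0.0, 13.7, 1.3, np.float64(0.0), 1], [0, 0, 0, 0, 1], [0, 0, 0, 0, 1], [0, 0, 0, 0, 1]]
[ 535.9141662  -174.65247886   41.        ] -131.92000000000002
```

```bash
cat >> h.py <<'E'
ROFF=-5.0; L=142.; DZ=27.
E
python3 - <<'E'
from h import *
P,H=tcp((87,6.5),12,-30); plan([(tcp((-32,75.2),12,-30)+(3,)),(P,H,10)],jaw=1); print(P,H)
E
```

```text
[[4.9, -0.5, 0.2, np.float64(0.1), 1], [4.8, -0.5, 0.2, np.float64(0.1), 1], [4.9, -0.5, 0.2, np.float64(0.1), 1], [-0.0, 13.7, 1.2, np.float64(0.0), 1], [-0.0, 13.7, 1.2, np.float64(0.0), 1], [-0.0, 13.7, 1.2, np.float64(0.0), 1], [-0.0, 13.6, 1.2, np.float64(0.0), 1], [-0.0, 13.7, 1.2, np.float64(0.0), 1]]
[[-0.0, 13.7, 1.2, np.float64(0.0), 1], [-0.0, 13.7, 1.2, np.float64(0.0), 1], [-0.0, 13.7, 1.2, np.float64(0.0), 1], [-0.0, 13.7, 1.2, np.float64(0.0), 1], [-0.0, 13.7, 1.2, np.float64(0.0), 1], [0, 0, 0, 0, 1], [0, 0, 0, 0, 1], [0, 0, 0, 0, 1]]
[ 535.57585671 -174.2843122    39.        ] -132.42000000000002
```

Call:
step_arm:
  increments:
    - [5,-0.5,0.2,0.1,1]
    - [5,-0.5,0.2,0.1,1]
    - [5,-0.5,0.2,0.1,1]
    - [0,13.7,1.2,0,1]
    - [0,13.7,1.2,0,1]
    - [0,13.7,1.2,0,1]
    - [0,13.7,1.2,0,1]
    - [0,13.7,1.2,0,1]

```text
clock: 16.18
eef_pos: [491.2, -125.8, 39.1]
tcp_rot: [0.285, 0.648, 0.284, -0.647]
contact_force: [0.5, 0.4, -2.0]
finger_gap: 0.261
```

Call:
step_arm:
  increments:
    - [0,13.7,1.2,0,1]
    - [0,13.7,1.2,0,1]
    - [0,13.7,1.2,0,1]
    - [0,13.7,1.2,0,1]
    - [0,13.7,1.2,0,1]
    - [0,0,0,0,1]
    - [0,0,0,0,1]
    - [0,0,0,0,1]

```text
clock: 16.85
eef_pos: [535.0, -174.4, 38.5]
tcp_rot: [-0.284, -0.647, -0.285, 0.648]
contact_force: [0.3, 0.8, -1.6]
finger_gap: 0.254
```

```bash
python3 - <<'E'
from h import *
s=readout.state(); print(s["eef_pos"],zyaw(),s["clock"],s["contact_force"]); t,g,a=tipnow(); print(t,g,a)
P=[]
for n in("scene","top"):
  q=cap(n); u=proj(q,t); x,y=int(u[0])-30,int(u[1])-40; print(u,x,y)
  A=cv2.resize(q["pixels"][y:y+70,x:x+66],None,fx=6,fy=6,interpolation=cv2.INTER_CUBIC)
  cv2.circle(A,(int((u[0]-x+.5)*6),int((u[1]-y+.5)*6)),2,(0,255,0),-1); P.append(A)
cv2.imwrite("pics/in.png",np.hstack(P)[:,:,::-1])
E
```

```text
[ 535.03478286 -174.39702835   38.48880777] -132.48564942630563 16.85 [ 0.32621635  0.77104763 -1.64517179]
[ 630.99481134 -279.06637886   11.48880777] [86.43605388  6.08961146 11.48880777] -30.065649426305626
[203.24662569 296.19385944] 173 256
[382.50918169 178.51707529] 352 138
```

View pics/in.png

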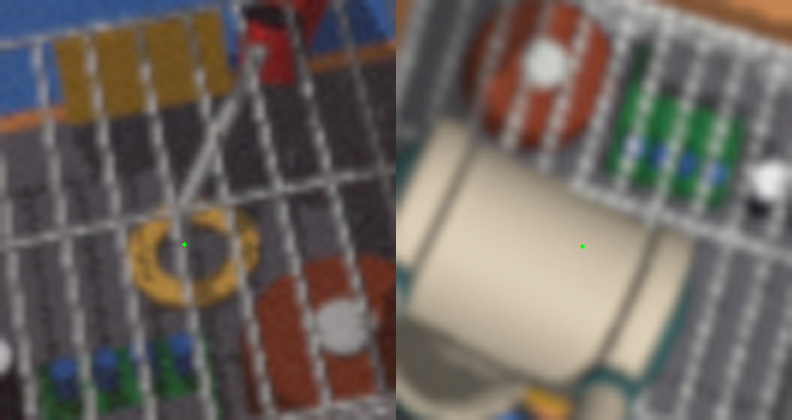

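The scene crop shows the tip over the ring's hole, with the hole centre at about (193,254) and the tip line at about (184,245–265). Next: lower, then drag.

```bash
python3 - <<'E'
from h import *
w=[tcp((87,6.5),2.5,-30)+(3,),tcp((84,25),2.5,-26)+(3,),tcp((76,60),2.5,-12)+(4,),tcp((68,90),2.5,0)+(4,),tcp((68,90),2.5,0)+(2,)]
plan(w,jaw=1)
E
```

```text
[[3.1, 0.2, -0.1, np.float64(-0.0), 1], [3.0, 0.2, -0.1, np.float64(-0.0), 1], [3.1, 0.2, -0.1, np.float64(-0.0), 1], [-0.0, -3.7, -1.9, np.float64(-1.3), 1], [-0.0, -3.6, -1.9, np.float64(-1.4), 1], [-0.0, -3.6, -2.0, np.float64(-1.3), 1], [-0.0, -4.7, 1.2, np.float64(-3.5), 1], [-0.0, -4.8, 0.9, np.float64(-3.5), 1]]
[[-0.0, -4.8, 0.6, np.float64(-3.5), 1], [-0.0, -4.8, 0.3, np.float64(-3.5), 1], [-0.0, -2.8, 0.2, np.float64(-3.0), 1], [-0.0, -2.8, 0.1, np.float64(-3.0), 1], [-0.0, -2.7, -0.0, np.float64(-3.0), 1], [-0.0, -2.8, -0.3, np.float64(-3.0), 1], [-0.0, -0.0, 0.0, np.float64(-0.0), 1], [-0.0, -0.0, 0.0, np.float64(-0.0), 1]]
```

Call:
step_arm:
  increments:
    - [3,0,0,0,1]
    - [3,0,0,0,1]
    - [3,0,0,0,1]
    - [0,-3.7,-1.9,-1.3,1]
    - [0,-3.6,-1.9,-1.4,1]
    - [0,-3.6,-2,-1.3,1]
    - [0,-4.7,1.2,-3.5,1]
    - [0,-4.8,0.9,-3.5,1]

```text
clock: 17.62
eef_pos: [522.4, -158.6, 30.0]
tcp_rot: [0.347, 0.616, 0.347, -0.616]
contact_force: [0.3, -0.3, -1.8]
finger_gap: 0.259
```

Call:
step_arm:
  increments:
    - [0,-4.8,0.6,-3.5,1]
    - [0,-4.8,0.3,-3.5,1]
    - [0,-2.8,0.2,-3,1]
    - [0,-2.8,0.1,-3,1]
    - [0,-2.7,0,-3,1]
    - [0,-2.8,-0.3,-3,1]
    - [0,0,0,0,1]
    - [0,0,0,0,1]

```text
clock: 18.28
eef_pos: [503.2, -151.1, 30.0]
tcp_rot: [0.443, 0.551, 0.443, -0.551]
contact_force: [0.4, 0.6, -1.3]
finger_gap: 0.261
```

```bash
cat > ring.py <<'E'
from h import *
s=readout.state(); print(s["eef_pos"],zyaw(),s["clock"],s["contact_force"]); t,g,a=tipnow(); print("tip",t,g,a)
for n in("top","scene"):
  q=cap(n); h=cv2.cvtColor(q["pixels"],cv2.COLOR_RGB2HSV); m=cv2.inRange(h,np.array((15,90,80)),np.array((35,255,255)))
  m=cv2.morphologyEx(m,cv2.MORPH_CLOSE,np.ones((3,3)))
  for k in cv2.findContours(m,0,1)[0]:
    x,y,w,hh=cv2.boundingRect(k); p=onz(q,x+(w-1)/2,y+(hh-1)/2,3); gg=rotz(np.radians(-GY))@(p-G)
    if abs(gg[0])<140 and abs(gg[1])<130 and w*hh>60: print(n,"yellow",(x,y,w,hh),"guard",gg.round(1))
E
python3 ring.py
```

```text
[ 503.21462428 -151.05049906   30.04578008] -102.48549736377365 18.2833 [ 0.40650279  0.56716077 -1.27424621]
tip [ 638.65323517 -193.71644191    3.04578008] [68.19169024 89.81778108  3.04578008] -0.06549736377364823
top yellow (354, 168, 14, 13) guard [80.2 76.8  3. ]
scene yellow (222, 279, 22, 18) guard [70.9 80.7  3. ]
scene yellow (182, 258, 30, 19) guard [-19.7   3.1   3. ]
```

The ring followed, now at about (71,80) in guard axes. Next I pull it straight out.

```bash
python3 - <<'E'
from h import *
plan([tcp((-20,90),2.5,0)+(9,),tcp((-85,80),2.5,0)+(7,)],jaw=1)
E
```

```text
[[0.1, -9.8, -0.9, np.float64(-0.0), 1], [0.0, -9.8, -0.8, np.float64(-0.0), 1], [0.1, -9.8, -0.9, np.float64(-0.0), 1], [0.0, -9.8, -0.9, np.float64(-0.0), 1], [0.1, -9.8, -0.8, np.float64(-0.0), 1], [0.1, -9.8, -0.9, np.float64(-0.0), 1], [0.0, -9.9, -0.9, np.float64(-0.1), 1], [0.1, -9.8, -0.8, np.float64(0.0), 1]]
[[0.0, -9.8, -0.9, np.float64(0.0), 1], [0.0, -9.4, 0.6, np.float64(0.0), 1], [0.0, -9.3, 0.6, np.float64(0.0), 1], [0.0, -9.4, 0.6, np.float64(0.0), 1], [0.0, -9.4, 0.6, np.float64(0.0), 1], [0.0, -9.4, 0.6, np.float64(0.0), 1], [0.0, -9.3, 0.6, np.float64(0.0), 1], [0.0, -9.4, 0.6, np.float64(0.0), 1]]
```

Call:
step_arm:
  increments:
    - [0,-9.8,-0.9,0,1]
    - [0,-9.8,-0.9,0,1]
    - [0,-9.8,-0.9,0,1]
    - [0,-9.8,-0.9,0,1]
    - [0,-9.8,-0.9,0,1]
    - [0,-9.8,-0.9,0,1]
    - [0,-9.8,-0.9,0,1]
    - [0,-9.8,-0.9,0,1]

```text
clock: 19.05
eef_pos: [427.5, -127.2, 30.0]
tcp_rot: [0.443, 0.551, 0.443, -0.551]
contact_force: [1.7, 0.1, -0.3]
finger_gap: 0.256
```

Call:
step_arm:
  increments:
    - [0,-9.8,-0.9,0,1]
    - [0,-9.4,0.6,0,1]
    - [0,-9.4,0.6,0,1]
    - [0,-9.4,0.6,0,1]
    - [0,-9.4,0.6,0,1]
    - [0,-9.4,0.6,0,1]
    - [0,-9,0.6,0,1]
    - [0,-6,0.6,0,1]

```text
clock: 19.72
eef_pos: [356.2, -114.8, 29.8]
tcp_rot: [-0.443, -0.551, -0.443, 0.551]
contact_force: [1.8, -0.4, 1.0]
finger_gap: 0.256
```

```bash
python3 ring.py
```

```text
[ 356.18124609 -114.82263039   29.82347411] -102.47394148290395 19.7167 [ 1.80520159 -0.41512127  0.99306452]
tip [ 491.62845944 -157.461256      2.82347411] [-82.94377953  80.39477937   2.82347411] -0.05394148290395151
top yellow (339, 209, 16, 16) guard [-65.1  79.    3. ]
top yellow (366, 200, 22, 9) guard [ 3.3 -0.2  3. ]
scene yellow (182, 258, 30, 19) guard [-19.7   3.1   3. ]
scene yellow (214, 242, 19, 14) guard [-68.7  81.5   3. ]
```

The ring is on the pad at about (-67,80). I'll free the tip, lift straight up and carry the rod back.

```bash
python3 - <<'E'
from h import *
plan([((400,-50,150),15,17),((514,121,150),15,7)],jaw=1,start=((359.6,-115.7,150),-102.4))
E
```

```text
[[0.0, 1.5, -4.3, -6.9, 1], [0.0, 2.0, -4.1, -6.9, 1], [0.0, 2.5, -3.8, -6.9, 1], [0.0, 2.9, -3.5, -6.9, 1], [0.0, 3.3, -3.1, -6.9, 1], [0.0, 3.6, -2.7, -6.9, 1], [0.0, 4.0, -2.2, -6.9, 1], [0.0, 4.1, -1.7, -6.9, 1]]
[[0.0, 4.4, -1.2, -7.0, 1], [0.0, 4.5, -0.7, -6.9, 1], [0.0, 4.5, -0.2, -6.9, 1], [0.0, 4.6, 0.5, -6.9, 1], [0.0, 4.4, 0.9, -6.9, 1], [0.0, 4.3, 1.5, -6.9, 1], [0.0, 4.1, 2.0, -6.9, 1], [0.0, 3.8, 2.4, -6.9, 1]]
[[0.0, 3.5, 2.9, -6.9, 1], [0.0, 19.4, 22.1, 0.0, 1], [0.0, 19.4, 22.0, 0.0, 1], [0.0, 19.3, 22.1, 0.0, 1], [0.0, 19.4, 22.0, 0.0, 1], [0.0, 19.4, 22.1, 0.0, 1], [0.0, 19.4, 22.0, 0.0, 1], [0.0, 19.3, 22.1, 0.0, 1]]
```

Call:
step_arm:
  increments:
    - [0,3,0,0,1]
    - [0,2,0,0,1]
    - [-3,0,0,0,1]
    - [-6,0,0,0,1]
    - [-15,0,0,0,1]
    - [-30,0,0,0,1]
    - [-33,0,0,0,1]
    - [-33,0,0,0,1]

```text
clock: 20.48
eef_pos: [361.6, -115.7, 151.2]
tcp_rot: [-0.442, -0.551, -0.443, 0.552]
contact_force: [0.0, -0.8, -1.9]
finger_gap: 0.262
```

```bash
python3 ring.py
```

```text
[ 361.59631295 -115.7137511   151.22851789] -102.45068917601827 20.4833 [ 0.03320251 -0.82581259 -1.86218025]
tip [ 497.06081916 -158.29740475  124.22851789] [-77.5102491   81.22328637 124.22851789] -0.030689176018270814
top yellow (339, 210, 12, 14) guard [-67.1  85.    3. ]
top yellow (366, 200, 22, 10) guard [ 1.7 -0.6  3. ]
scene yellow (182, 258, 30, 19) guard [-19.7   3.1   3. ]
scene yellow (214, 242, 19, 12) guard [-72.5  82.1   3. ]
```

Call:
step_arm:
  increments:
    - [0,1.5,-4.3,-6.9,1]
    - [0,2,-4.1,-6.9,1]
    - [0,2.5,-3.8,-6.9,1]
    - [0,3,-3.5,-6.9,1]
    - [0,3.3,-3,-6.9,1]
    - [0,3.6,-2.7,-6.9,1]
    - [0,4,-2.2,-6.9,1]
    - [0,4,-1.7,-6.9,1]

```text
clock: 21.25
eef_pos: [380.7, -84.9, 148.9]
tcp_rot: [0.648, 0.281, 0.65, -0.282]
contact_force: [0.2, -0.3, -1.7]
finger_gap: 0.261
```

Call:
step_arm:
  increments:
    - [0,4.4,-1.2,-6.9,1]
    - [0,4.5,-0.7,-6.9,1]
    - [0,4.5,-0.2,-6.9,1]
    - [0,4.6,0.5,-6.9,1]
    - [0,4.4,1,-6.9,1]
    - [0,4.3,1.5,-6.9,1]
    - [0,4,2,-6.9,1]
    - [0,3.8,2.4,-6.9,1]

```text
clock: 21.92
eef_pos: [399.9, -54.2, 148.9]
tcp_rot: [0.704, -0.051, 0.706, 0.051]
contact_force: [-0.7, -0.3, -1.5]
finger_gap: 0.255
```

Call:
step_arm:
  increments:
    - [0,3.5,3,-6.9,1]
    - [0,19.4,22,0,1]
    - [0,19.4,22,0,1]
    - [0,19.4,22,0,1]
    - [0,19.4,22,0,1]
    - [0,19.4,22,0,1]
    - [0,19.4,22,0,1]
    - [0,19.4,22,0,1]

```text
clock: 22.58
eef_pos: [516.9, 121.2, 148.6]
tcp_rot: [0.7, -0.092, 0.702, 0.091]
contact_force: [-0.5, -0.7, -1.5]
finger_gap: 0.256
```

```bash
python3 - <<'E'
from h import *
s=readout.state(); print(s["eef_pos"],zyaw(),s["finger_gap"],s["clock"]); go((514,121,33),15)
t=tipnow()[0]; print("tip box",rotz(np.radians(-19.64))@(t-[500,181,0]),"tcp box",rotz(np.radians(-19.64))@(s["eef_pos"]-[500,181,0]))
E
```

```text
[516.92061086 121.17551988 148.59941135] 14.866340946655516 0.256403641949738 22.5833
turn -0.13 then shift [115.6   0.6  -2.9]
tip box [ 19.9340812   77.9077727  121.59941135] tcp box [ -4.17133519 -62.0312458  148.59941135]
```

Everything lies inside the walls. Now lower, release and lift.

Call:
step_arm:
  increments:
    - [20,0,-3,0,1]
    - [20,0,0,0,1]
    - [20,0,0,0,1]
    - [20,0,0,0,1]
    - [17,0,0,0,1]
    - [11,0,0,0,1]
    - [7,0,0,0,1]
    - [2,0,0,0,1]

```text
clock: 23.25
eef_pos: [512.4, 118.9, 31.2]
tcp_rot: [0.699, -0.091, 0.703, 0.091]
contact_force: [-3.7, -0.4, 6.4]
finger_gap: 0.261
```

Call:
step_arm:
  increments:
    - [0,0,0,0,-0.3]
    - [0,0,0,0,-0.3]
    - [0,0,0,0,-0.3]
    - [0,0,0,0,-0.3]
    - [0,0,0,0,-0.3]
    - [0,0,0,0,-0.3]
    - [0,0,0,0,-0.3]
    - [-5,0,0,0,-0.3]

```text
clock: 23.92
eef_pos: [513.7, 119.0, 37.4]
tcp_rot: [0.701, -0.091, 0.702, 0.091]
contact_force: [-0.7, -0.1, -0.2]
finger_gap: 0.653
```

Call:
step_arm:
  increments:
    - [-15,0,0,0,-0.3]
    - [-30,0,0,0,-0.3]
    - [-30,0,0,0,-0.3]
    - [-30,0,0,0,-0.3]
    - [-30,-20,-20,0,-0.3]
    - [0,-30,-25,0,-0.3]
    - [0,-30,-25,0,-0.3]
    - [0,-30,-25,0,-0.3]

```text
clock: 24.58
eef_pos: [450.2, -12.6, 174.1]
tcp_rot: [0.702, -0.092, 0.7, 0.092]
contact_force: [0.2, -1.1, -0.6]
finger_gap: 0.65
```

Call:
step_arm:
  increments:
    - [0,-30,-10,0,-0.3]
    - [0,-30,-10,0,-0.3]
    - [0,-30,0,0,-0.3]
    - [0,-30,0,0,-0.3]
    - [0,-30,0,0,-0.3]
    - [0,-30,0,0,-0.3]
    - [0,-30,0,0,-0.3]
    - [0,0,0,0,-0.3]

```text
clock: 25.25
eef_pos: [487.0, -225.2, 173.2]
tcp_rot: [0.702, -0.092, 0.701, 0.088]
contact_force: [0.7, -0.1, -0.5]
finger_gap: 0.646
```

```bash
python3 ring.py; python3 - <<'E'
from h import *
c=cap("top"); s=cap("scene")
A=cv2.resize(c["pixels"][120:280,140:450],None,fx=2.5,fy=2.5,interpolation=2)
cv2.imwrite("pics/end.png",A[:,:,::-1])
for n,q,b in(("top",c,(185,170,300,260)),):
  h=cv2.cvtColor(q["pixels"],cv2.COLOR_RGB2HSV); m=cv2.inRange(h,np.array((0,130,60)),np.array((8,255,255)))|cv2.inRange(h,np.array((172,130,60)),np.array((180,255,255)))
  z=np.zeros_like(m); z[b[1]:b[3],b[0]:b[2]]=m[b[1]:b[3],b[0]:b[2]]; k=np.argwhere(z)[:,::-1]; W=np.array([onz(q,*p,34)[:2] for p in k],np.float32); print(cv2.minAreaRect(W))
E
```

```text
[ 487.04630364 -225.19854033  173.23688035] 14.644434497041383 25.25 [ 0.71294539 -0.1089743  -0.49995355]
tip [463.25656591 -85.20551058 146.23688035] [-131.64590319  140.84277553  146.23688035] 117.06443449704139
top yellow (339, 209, 16, 17) guard [-66.6  78.5   3. ]
scene yellow (182, 258, 30, 19) guard [-19.7   3.1   3. ]
scene yellow (214, 242, 19, 14) guard [-68.7  81.5   3. ]
((508.6668701171875, 132.6619415283203), (26.04608154296875, 78.64408111572266), 9.1392240524292)
```

View pics/end.png

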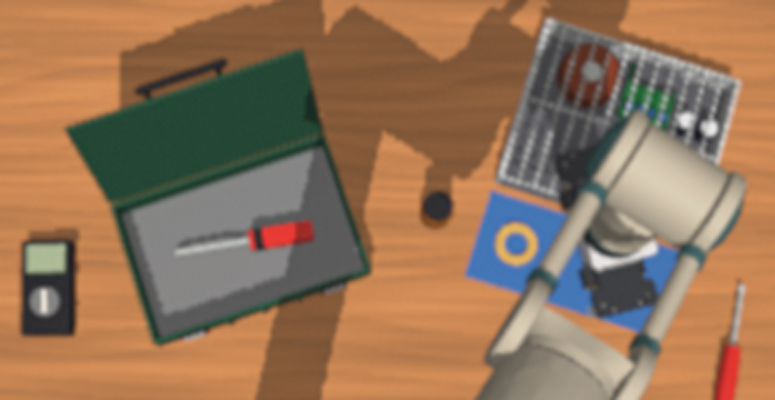

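The final view shows the ring flat on the pad at (517,243), the rod inside the box from (176,252) to (313,232), and the lid open. The jar, meter and driver are where they were, and the arm is in free air.

```bash
python3 -c "
from h import *
print(job.close_job())"
```

```text
the job is handed in; nothing more can be done
None
```

I carried out the whole task and handed the job in at about 25 s of the 64 s allowed; the hand-in gives no verdict. I opened the lid onto its stop and took out the hooked rod. With its tip in the ring's hole, I drew the ring round the left side of the shield onto the blue pad. Then I put the rod back in the toolbox.

**Last checks:**
- **Ring:** it lies flat, wholly on the pad, about 67 mm in front of the mouth and 80 mm left of its middle line. The two cameras agree to within about 3 mm.
- **Rod and lid:** the rod lies inside the box walls and the lid is open.
- **Jar, screwdriver and meter:** they look unmoved in the last top picture. I judged this by eye and did not measure it.
- **Arm:** it stands clear in free air, and the measured force on it is close to zero.

**What disagreed:** after the grasp, the rod sat about 5° off the finger direction, which put the tip some 13 mm from where I expected it. I re-measured it in the scene camera and corrected for this before going behind the guard.

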